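# Switch the desk on in order with its push-button pucks

## Task

Start up the desk with its wireless switch pucks: lightly press the yellow button down until it is fully in (it stays in), then the blue one, then the red one, and leave the green one out. Only press: do not lift, tip or shove any puck, and leave the other things on the desk where they are.

Things in the scene. Friction and masses are not known exactly. Their poses are not given: they have to be found in the camera images.
- yellow_switch: white round desk switch puck with a yellow push button, loose on the desk (0.36 kg, rubber foot): 72 mm across, housing 30 mm high; origin at the centre of its underside, z up
- yellow_top (a point): centre of the top face of the yellow button, on the puck's axis; the button is 40 mm across; when out its top is 45 mm above the desk, fully in 35 mm (5 mm above the housing); the point moves with the button
- yellow_button (a joint): how far the yellow button is pushed straight down, m: 0 out (start), 0.010 fully in, at a stop; the whole button sits on a rubber buffer that gives about 1 mm per 5 N and springs back; no return spring, it moves against about 2.5 N of friction and stays where it is left; counts as in beyond 0.006
- blue_switch: white round desk switch puck with a blue push button, loose on the desk (0.36 kg, rubber foot): 72 mm across, housing 30 mm high; origin at the centre of its underside, z up
- blue_top (a point): centre of the top face of the blue button, on the puck's axis; the button is 40 mm across; when out its top is 45 mm above the desk, fully in 35 mm (5 mm above the housing); the point moves with the button
- blue_button (a joint): how far the blue button is pushed straight down, m: 0 out (start), 0.010 fully in, at a stop; the whole button sits on a rubber buffer that gives about 1 mm per 5 N and springs back; no return spring, it moves against about 2.5 N of friction and stays where it is left; counts as in beyond 0.006
- red_switch: white round desk switch puck with a red push button, loose on the desk (0.36 kg, rubber foot): 72 mm across, housing 30 mm high; origin at the centre of its underside, z up
- red_top (a point): centre of the top face of the red button, on the puck's axis; the button is 40 mm across; when out its top is 45 mm above the desk, fully in 35 mm (5 mm above the housing); the point moves with the button
- red_button (a joint): how far the red button is pushed straight down, m: 0 out (start), 0.010 fully in, at a stop; the whole button sits on a rubber buffer that gives about 1 mm per 5 N and springs back; no return spring, it moves against about 2.5 N of friction and stays where it is left; counts as in beyond 0.006
- green_switch: white round desk switch puck with a green push button, loose on the desk (0.36 kg, rubber foot): 72 mm across, housing 30 mm high; origin at the centre of its underside, z up
- green_top (a point): centre of the top face of the green button, on the puck's axis; the button is 40 mm across; when out its top is 45 mm above the desk, fully in 35 mm (5 mm above the housing); the point moves with the button
- green_button (a joint): how far the green button is pushed straight down, m: 0 out (start), 0.010 fully in, at a stop; the whole button sits on a rubber buffer that gives about 1 mm per 5 N and springs back; no return spring, it moves against about 2.5 N of friction and stays where it is left; counts as in beyond 0.006
- stapler: pink stapler, 34x124x42 mm, bystander; origin under its centre
- tape_roll: roll of brown packing tape lying flat, 93 mm across, 48 mm high, bystander; origin under its centre
- mouse: white computer mouse, 112x62x38 mm, bystander; origin under its centre
- usb_stick: dark grey USB stick, 53x18x8 mm, bystander; origin under its centre

How it is judged:
On the way, in this order (a step that is already met when the one before it is completed fails the run):
1. the yellow button is in, blue and red still out (value of joint yellow_button above 0.006 m and value of joint each of blue_button, red_button below 0.003 m), for 0.2 s.
2. then the blue button is in as well, red still out (value of joint each of yellow_button, blue_button above 0.006 m and value of joint red_button below 0.003 m), for 0.2 s.
3. then the red button is in as well (value of joint each of yellow_button, blue_button, red_button above 0.006 m), for 0.2 s.
At the end, for the whole second after the job is handed in: yellow, blue and red buttons in by more than 6 mm, green out (less than 3 mm in), all four pucks at rest within 25 mm of where they started (all of step 3 and value of joint green_button below 0.003 m and distance of each of yellow_switch, blue_switch, red_switch, green_switch from where it was at the start of the episode below 0.025 m and linear speed of each of yellow_switch, blue_switch, red_switch, green_switch below 0.02 m/s); the robot touches nothing.
It fails at once if a button is pressed out of order (blue before yellow is in, red before blue is in) ((value of joint blue_button above 0.003 m and value of joint yellow_button below 0.006 m) or (value of joint red_button above 0.003 m and value of joint blue_button below 0.006 m)).
It fails at once if the green button is pressed (value of joint green_button above 0.003 m).
It fails at once if a puck is pressed or struck with more than 25 N (contact force between any of the fingers, the arm and yellow_switch above 25 N or contact force between any of the fingers, the arm and blue_switch above 25 N or contact force between any of the fingers, the arm and red_switch above 25 N or contact force between any of the fingers, the arm and green_switch above 25 N).
It fails at once if a puck is lifted by more than 8 mm, tipped by more than 0.2 rad or shoved by more than 25 mm (height (world z) of any of yellow_switch, blue_switch, red_switch, green_switch above 0.008 m or angle between any of yellow_switch, blue_switch, red_switch, green_switch's own z axis and vertical above 0.2 rad or distance of any of yellow_switch, blue_switch, red_switch, green_switch from where it was at the start of the episode above 0.025 m).
It fails at once if the stapler, tape roll, mouse or USB stick is moved by more than 20 mm (distance of any of stapler, tape_roll, mouse, usb_stick from where it was at the start of the episode above 0.02 m).
It also fails if it takes over 43 s, if anything falls off the work surface, if the arm or the gripper's body presses on something with over 40 N, if the wrist force passes 120 N, or if a joint passes its speed limit or range.

## Robot

A 7-joint arm with a two-finger parallel gripper is mounted at the origin on a cart in front of the work surface, level with it; the furniture and walls round the work are solid. World frame = base frame: x ahead of the robot, y to its left, z up, the work surface at z = 0. Lengths are in m, angles in rad, forces in N, time in s.
With the tool pointing down it reaches from about 0.4 to 0.85 m from the base axis. Payload 10.4 kg.
Tool frame: the origin (TCP) lies midway between the tips of the shut fingers; the grasp point (between the pads) lies 19 mm behind it (manip.grasp_offset is the distance from the TCP to the grasp point, in m); z points along the fingers, y is the line along which they close (so a half turn about z gives the same grasp; the last joint's range is limited). The gripper opens to 85 mm and grips with 20 to 120 N. Pads are 22 mm wide; open, the fingers measure 114 mm over their backs; the gripper's body (76 mm by 85 mm) begins 54 mm behind the grasp point. The pads swing forward as they close: fully open they stand 13 mm farther back than shut.
Start: joints at [1.307, 0.332, -0.065, 1.46, 0.022, 1.35, -0.088], TCP at [0.149, -0.607, 0.231] pointing down, gripper open.
Joint ranges: [-2.6, 2.6], [-0.5, 2.12], [-1.47, 1.34], [0.16, 2.42], [-1.27, 4.41], [0.06, 2.06], [-2.6, 2.6]. Speed limits (rad/s): [2.22, 2.22, 2.79, 2.79, 3.14, 3.14, 3.14].

## Interface

Orientations are given as a unit quaternion [x, y, z, w].
In Python, from workcell import manip gives the robot as it stands.
- The arm moves only by the tool move_tool, called after "Emit:" as name(argument=value, ...) on one line, values as JSON. Schema: {"type":"object","properties":{"ticks":{"type":"array","items":{"type":"object","properties":{"ax":{"type":"number"},"ay":{"type":"number"},"az":{"type":"number"},"dx":{"type":"number"},"dy":{"type":"number"},"dz":{"type":"number"},"aperture":{"type":"number"}},"additionalProperties":false,"required":["aperture"]},"minItems":1,"maxItems":20},"squeeze":{"type":"number"},"only":{"type":"string"},"quiet":{"type":"boolean"},"lines":{"type":"string"}},"required":["ticks"],"additionalProperties":false}. ticks is a list of rows, 1 to 20 of them, each an object with the fields ax, ay, az (a rotation vector in fractions of the full range, 1 being pi rad), dx, dy, dz (the shift in a scale on which 1.0 is 1 m), aperture (the opening from 0.0 (shut) to 1.0 (fully open)); a field left out counts as zero (the opening has to be given); each row is the pose to reach, as a shift and turn from the pose commanded when the call began, along the tool's axes at that moment; what a row does not reach only later rows make up. A row lasts 1/8 s, in which the tool goes at most 0.0625 m and 0.188 rad, less where a joint would pass 70% of its speed; a pose out of reach is approached as far as the arm can. The fingers move at their own pace and stop on an object; squeeze is the grip in N (left out, the last holds). Time passes only in rows, so rows that do not move let the fingers close. The tool returns the time, the measured TCP pose, the force, the opening and the grip force at its end. only (a regular expression) keeps the lines of the reply that match it, lines (a string "A,B") keeps lines A to B, and quiet returns only ok. A shift or turn number past 1, either way, is cut back to 1. Input that does not fit is refused with a message, and nothing moves.
- manip.get_obs(): the state, without advancing time (a new reading comes with each control period).
- manip.camera(name): name is "scene" or "top" or "wrist"; returns the picture (384x512x3 uint8, blue, green, red); there is no depth.
- manip.calibration(name): a dict with "fx", "fy", "cx", "cy" (pixels), "world_from_camera" (4x4, takes a point from camera to world coordinates); the wrist camera has in their place "tool_from_camera" (4x4, takes a point from camera to tool coordinates, whose origin is the TCP and whose axes are the flange's). Camera axes: x right, y up, looking along -z (the intrinsics and any distortion apply to the point x, -y, -z); pixel columns grow to the right and rows downward; lengths in m; the calibration is good to about 2 mm. A picture is of the moment at which its call begins: read the wrist's pose just before it. calibration takes no time and is no camera call.
- manip.hand_in(): hands the job in; it is judged then, once.
The state is a dict: "clock": time; "joint_pos": joint angles; "joint_velocities": joint speeds; "tau": joint torques, N m; "position": TCP position; "ee_rot": TCP orientation; "ft_force": force on the tool from outside, world axes, zero at the start; "torque": the same for the moment, N m; "grip_width": opening from 0.0 (shut) to 1.0 (fully open); "grasp_force": force on a finger pad.
Only numpy, scipy, OpenCV 4.12 (cv2) and the standard library are available. Lean on these libraries where they do the work, as an engineer would, in place of code of your own. Each camera call takes 0.05 s, during which the arm holds its last target. There are 200 camera calls.

## Working session

There is one attempt and no reset: what is moved stays moved. The work goes in short steps, Python scripts to look and compute and a tool call to move; the robot and the scene stay as the last step left them, time stands still between calls to the robot, and variables do not carry over. Pictures are saved under pics/ and viewed, at most 10 in all, crops included, and the job is handed in when it is done.

```bash
ls; mkdir -p pics; python3 - <<'E'
from workcell import manip
import cv2,numpy as np
o=manip.get_obs();print({k:np.round(v,3) for k,v in o.items()})
for n in ("top","scene"):
    cv2.imwrite(f"pics/{n}0.png",manip.camera(n)); c=manip.calibration(n); print(n,c)
print(manip.calibration("wrist"))
E
```

```text
pics
workcell.py
{'clock': np.float64(0.0), 'joint_pos': array([ 1.307,  0.333, -0.065,  1.461,  0.022,  1.35 , -0.088]), 'joint_velocities': array([-0.   ,  0.002,  0.001,  0.   , -0.001, -0.001,  0.002]), 'tau': array([ 0.0000e+00, -6.2544e+01,  4.9000e-02, -3.9160e+01,  1.6000e-02,
        1.0000e-02, -0.0000e+00]), 'position': array([ 0.149, -0.607,  0.23 ]), 'ee_rot': array([ 0.993,  0.12 , -0.   , -0.001]), 'ft_force': array([ 0.13 ,  0.299, -0.285]), 'torque': array([-0.049, -0.026, -0.   ]), 'grasp_force': np.float64(0.0), 'grip_width': np.float64(0.998)}
top {'fx': 455.31344668008273, 'fy': 455.31344668008273, 'cx': 250.1670984491087, 'cy': 196.97631433568478, 'world_from_camera': array([[ 0.01684447,  0.99728513, -0.07168427,  0.4194469 ],
       [-0.99966247,  0.01537959, -0.02093833, -0.02722899],
       [-0.01977901,  0.07201277,  0.99720758,  1.29180914],
       [ 0.        ,  0.        ,  0.        ,  1.        ]])}
scene {'fx': 458.86310376781836, 'fy': 458.86310376781836, 'cx': 260.6762385097367, 'cy': 187.18163811454437, 'world_from_camera': array([[-0.70242719,  0.5216284 , -0.48425185,  0.00177204],
       [-0.71172193, -0.50814963,  0.48501118,  0.49939187],
       [ 0.00692321,  0.6853377 ,  0.72819249,  0.8582508 ],
       [ 0.        ,  0.        ,  0.        ,  1.        ]])}
{'fx': 270.6868128885509, 'fy': 270.6868128885509, 'cx': 251.6815929712176, 'cy': 189.81608205376017, 'tool_from_camera': array([[ 5.67732833e-04,  9.57873320e-01,  2.87190495e-01,
         7.31327456e-02],
       [ 9.99999819e-01, -6.00903388e-04,  2.73567300e-05,
        -8.61373336e-04],
       [ 1.98778023e-04,  2.87190428e-01, -9.57873488e-01,
        -1.41025168e-01],
       [ 0.00000000e+00,  0.00000000e+00,  0.00000000e+00,
         1.00000000e+00]])}
```

View pics/top0.png

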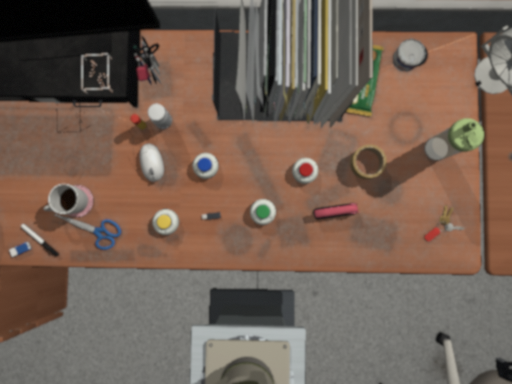

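View pics/scene0.png

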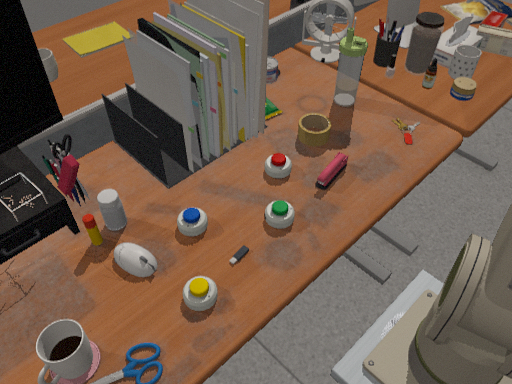

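The top view shows yellow at about (165,222), blue (205,165), green (263,211) and red (305,170). The same four are in the scene view at (199,288), (191,215), (280,208) and (278,160). Next I'll segment them and triangulate.

```bash
cat > h.py <<'E'
import cv2,numpy as np
from workcell import manip
H={'yellow':(22,34),'blue':(105,125),'green':(60,85),'red':(174,186)}
SEED={'top':dict(yellow=(165,222),blue=(205,165),green=(263,211),red=(305,170)),
 'scene':dict(yellow=(199,288),blue=(191,215),green=(280,208),red=(278,160))}
def find(im,n,seed=None,r=18):
    h=cv2.cvtColor(im,cv2.COLOR_BGR2HSV); a,b=H[n]; hh=h[...,0].astype(int); hh=np.where((n=='red')&(hh<7),hh+180,hh)
    m=((hh>=a)&(hh<=b)&(h[...,1]>130)&(h[...,2]>70)).astype(np.uint8)
    if seed: w=np.zeros_like(m); cv2.circle(w,seed,r,1,-1); m&=w
    c=max(cv2.findContours(m,cv2.RETR_EXTERNAL,cv2.CHAIN_APPROX_NONE)[0],key=cv2.contourArea)
    M=cv2.moments(c); return np.array([M['m10']/M['m00'],M['m01']/M['m00']]),M['m00']
def ray(cal,T,p):
    d=T[:3,:3]@[(p[0]-cal['cx'])/cal['fx'],-(p[1]-cal['cy'])/cal['fy'],-1]; return T[:3,3],d/np.linalg.norm(d)
def meet(rs):
    A=[np.eye(3)-np.outer(d,d) for o,d in rs]; X=np.linalg.solve(sum(A),sum(a@o for a,(o,d) in zip(A,rs)))
    return X,max(np.linalg.norm(a@(X-o)) for a,(o,d) in zip(A,rs))
def plane(r,z): return r[0]+r[1]*(z-r[0][2])/r[1][2]
E
python3 - <<'E'
from h import *
np.set_printoptions(precision=4,suppress=True)
im={n:cv2.imread(f'pics/{n}0.png') for n in SEED}
for n in H:
    rs=[]
    for c in SEED:
        p,a=find(im[c],n,SEED[c][n]); cal=manip.calibration(c); rs.append(ray(cal,cal['world_from_camera'],p)); print(n,c,p,a,plane(rs[-1],.044))
    print(meet(rs))
E
```

```text
yellow top [163.5201 221.4799] 103.5 [0.438 0.236 0.044]
yellow scene [198.8048 287.0012] 269.0 [0.4334 0.2412 0.044 ]
(array([0.4382, 0.2381, 0.0346]), np.float64(0.00016986725083031228))
blue top [204.1314 164.3268] 101.5 [0.5978 0.1279 0.044 ]
blue scene [190.9296 214.9991] 177.5 [0.5927 0.1339 0.044 ]
(array([0.5994, 0.1294, 0.0344]), np.float64(0.0003257632605728701))
green top [262.3333 211.4459] 74.0 [ 0.4699 -0.035   0.044 ]
green scene [279.8106 206.5045] 128.5 [ 0.4677 -0.0314  0.044 ]
(array([ 0.4703, -0.0349,  0.0389]), np.float64(0.0002985775137743194))
red top [305.4755 169.451 ] 102.0 [ 0.5875 -0.1521  0.044 ]
red scene [278.284  159.0444] 135.0 [ 0.5826 -0.1458  0.044 ]
(array([ 0.5888, -0.1528,  0.0352]), np.float64(0.00014522059231814594))
```

Emit:
move_tool(ticks=[{"dx":0.426, "dy":-0.263, "aperture":0}, {"dx":0.426, "dy":-0.263, "aperture":0}, {"dx":0.426, "dy":-0.263, "aperture":0}, {"dx":0.426, "dy":-0.263, "aperture":0}, {"dx":0.426, "dy":-0.263, "aperture":0}, {"dx":0.426, "dy":-0.263, "aperture":0}, {"dx":0.426, "dy":-0.263, "aperture":0}, {"dx":0.426, "dy":-0.263, "aperture":0}, {"dx":0.482, "dy":-0.752, "aperture":0}, {"dx":0.482, "dy":-0.752, "aperture":0}, {"dx":0.482, "dy":-0.752, "aperture":0}, {"dx":0.482, "dy":-0.752, "aperture":0}, {"dx":0.482, "dy":-0.752, "aperture":0}, {"dx":0.482, "dy":-0.752, "aperture":0}, {"dx":0.482, "dy":-0.752, "aperture":0}, {"dx":0.482, "dy":-0.752, "aperture":0}, {"dx":0.482, "dy":-0.752, "aperture":0}, {"dx":0.482, "dy":-0.752, "aperture":0}, {"dx":0.482, "dy":-0.752, "aperture":0}, {"dx":0.482, "dy":-0.752, "aperture":0}])

```text
clock: 2.6
position: [0.4382, 0.2372, 0.2312]
ee_rot: [0.993, 0.119, 0.0, 0.0]
ft_force: [-0.4, 0.2, -0.7]
grip_width: 0.002
grasp_force: 0.0
```

```bash
python3 - <<'E'
from h import *
o=manip.get_obs(); im=manip.camera('wrist'); cv2.imwrite('pics/w1.png',im); np.savez('w1',p=o['position'],q=o['ee_rot']); print(o['position'],o['ee_rot'],o['joint_pos'])
E
```

```text
[0.43820142 0.23717767 0.23122721] [9.92879395e-01 1.19123610e-01 2.14276408e-05 2.69955086e-04] [ 0.22120443  0.12557445 -0.85922346  1.75127524  0.09885147  1.30951963
 -1.99172361]
```

View pics/w1.png

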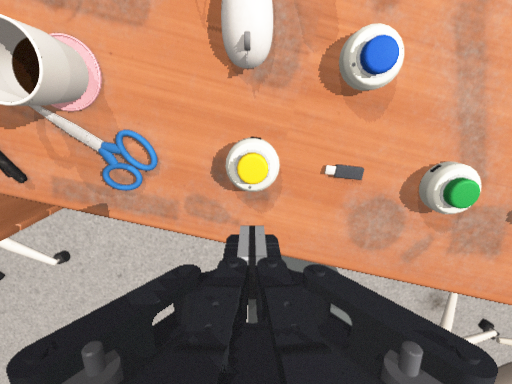

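The wrist view shows yellow at (253,169), blue at (380,55), green at (461,193), and the shut fingertips at (252,235). I'll combine these rays with the fixed views.

```bash
cat >> h.py <<'E'
from scipy.spatial.transform import Rotation as R
def wrist_T(p,q):
    T=np.eye(4); T[:3,:3]=R.from_quat(q).as_matrix(); T[:3,3]=p; return T@manip.calibration('wrist')['tool_from_camera']
E
python3 - <<'E'
from h import *
np.set_printoptions(precision=4,suppress=True)
im={n:cv2.imread(f'pics/{n}0.png') for n in SEED}; w=cv2.imread('pics/w1.png'); d=np.load('w1.npz'); T=wrist_T(d['p'],d['q']); cw=manip.calibration('wrist')
for n,s in dict(yellow=(253,169),blue=(380,55),green=(461,193)).items():
    p,a=find(w,n,s,30); rw=ray(cw,T,p); rs=[rw]
    for c in SEED:
        cal=manip.calibration(c); rs.append(ray(cal,cal['world_from_camera'],find(im[c],n,SEED[c][n])[0]))
    print(n,p,a,'wrist',plane(rw,.0445),'w+top',meet(rs[:2]),'w+sc',meet(rs[::2]),'all',meet(rs))
t=R.from_quat(d['q']).as_matrix(); print(t)
E
```

```text
yellow [252.1142 168.064 ] 727.0 wrist [0.4409 0.2381 0.0445] w+top (array([0.4384, 0.2378, 0.0339]), np.float64(0.0004062651535872926)) w+sc (array([0.4388, 0.2377, 0.0337]), np.float64(0.00018963574289794835)) all (array([0.4385, 0.2379, 0.0341]), np.float64(0.00041894307502927464))
blue [379.3957  54.2905] 1090.0 wrist [0.598  0.1325 0.0445] w+top (array([0.5996, 0.1291, 0.0359]), np.float64(0.0006824193612558438)) w+sc (array([0.6013, 0.1282, 0.0322]), np.float64(0.0003281201307996297)) all (array([0.5998, 0.1292, 0.0346]), np.float64(0.0008770564647050754))
green [461.5741 192.4138] 760.0 wrist [ 0.4733 -0.0274  0.0445] w+top (array([ 0.4713, -0.0353,  0.0351]), np.float64(0.0010399811714931065)) w+sc (array([ 0.4724, -0.0365,  0.035 ]), np.float64(0.0006705074550516223)) all (array([ 0.4714, -0.0353,  0.0364]), np.float64(0.0012241997670473415))
[[ 0.9716  0.2366  0.0001]
 [ 0.2366 -0.9716 -0.0005]
 [-0.      0.0005 -1.    ]]
```

Each mask covers the button's side as well as its top, so its centroid lies at mid-height, nominally 37.5 mm. I measured about 34.5 mm, which is consistent within calibration. Yellow's axis is within 1 mm of the TCP, so I can descend with force checks.

Emit:
move_tool(ticks=[{"dz":0.05, "aperture":0}, {"dz":0.11, "aperture":0}, {"dz":0.15, "aperture":0}, {"dz":0.17, "aperture":0}, {"dz":0.178, "aperture":0}, {"dz":0.178, "aperture":0}])

```text
clock: 3.4
position: [0.4384, 0.2385, 0.0541]
ee_rot: [0.993, 0.12, 0.001, -0.0]
ft_force: [0.6, 0.2, 0.2]
grip_width: 0.0
grasp_force: 0.0
```

Emit:
move_tool(ticks=[{"dz":0.002, "aperture":0}, {"dz":0.004, "aperture":0}, {"dz":0.006, "aperture":0}, {"dz":0.008, "aperture":0}, {"dz":0.01, "aperture":0}, {"dz":0.01, "aperture":0}])

```text
clock: 4.15
position: [0.4379, 0.2383, 0.0433]
ee_rot: [0.993, 0.12, 0.0, 0.0]
ft_force: [-0.5, -1.2, 2.0]
grip_width: -0.005
grasp_force: 0.8
```

Emit:
move_tool(ticks=[{"dz":0.0015, "aperture":0}, {"dz":0.003, "aperture":0}, {"dz":0.0045, "aperture":0}, {"dz":0.006, "aperture":0}, {"dz":0.007, "aperture":0}, {"dz":0.008, "aperture":0}, {"dz":0.008, "aperture":0}])

```text
clock: 5.03
position: [0.4379, 0.2383, 0.0352]
ee_rot: [0.993, 0.12, 0.0, -0.0]
ft_force: [-0.1, -0.4, 1.0]
grip_width: 0.002
grasp_force: 1.0
```

Emit:
move_tool(ticks=[{"dz":0.001, "aperture":0}, {"dz":0.0015, "aperture":0}, {"dz":0.0015, "aperture":0}])

```text
clock: 5.4
position: [0.4379, 0.2383, 0.0339]
ee_rot: [0.993, 0.12, 0.0, 0.0]
ft_force: [-1.1, -1.2, 5.2]
grip_width: -0.003
grasp_force: 2.6
```

Emit:
move_tool(ticks=[{"dz":0.0005, "aperture":0}, {"dz":0.001, "aperture":0}, {"dz":0.001, "aperture":0}, {"dz":0.001, "aperture":0}])

```text
clock: 5.9
position: [0.438, 0.2383, 0.0332]
ee_rot: [0.993, 0.12, 0.0, 0.0]
ft_force: [-1.6, -1.9, 8.4]
grip_width: -0.003
grasp_force: 4.3
```

Force climbs at about 5 N/mm, so yellow is at its stop. Retract, then over to blue.

Emit:
move_tool(ticks=[{"dz":-0.02, "aperture":0}, {"dz":-0.08, "aperture":0}, {"dx":0.131, "dy":0.144, "dz":-0.08, "aperture":0}, {"dx":0.131, "dy":0.144, "dz":-0.08, "aperture":0}, {"dx":0.131, "dy":0.144, "dz":-0.08, "aperture":0}, {"dx":0.131, "dy":0.144, "dz":-0.08, "aperture":0}, {"dx":0.131, "dy":0.144, "dz":-0.08, "aperture":0}, {"dx":0.131, "dy":0.144, "dz":-0.045, "aperture":0}, {"dx":0.131, "dy":0.144, "dz":-0.028, "aperture":0}, {"dx":0.131, "dy":0.144, "dz":-0.022, "aperture":0}, {"dx":0.131, "dy":0.144, "dz":-0.022, "aperture":0}])

```text
clock: 7.28
position: [0.5993, 0.1302, 0.0553]
ee_rot: [0.993, 0.12, 0.0, -0.0]
ft_force: [-0.1, -0.0, -0.3]
grip_width: 0.001
grasp_force: 0.0
```

```bash
python3 - <<'E'
from h import *
cv2.imwrite('pics/t2.png',cv2.resize(manip.camera('scene')[120:320,120:340],None,fx=3,fy=3)[:600,:800])
E
```

Emit:
move_tool(ticks=[{"dz":0.002, "aperture":0}, {"dz":0.004, "aperture":0}, {"dz":0.006, "aperture":0}, {"dz":0.008, "aperture":0}, {"dz":0.01, "aperture":0}, {"dz":0.0115, "aperture":0}, {"dz":0.013, "aperture":0}, {"dz":0.013, "aperture":0}])

```text
clock: 8.32
position: [0.5994, 0.1296, 0.0418]
ee_rot: [0.993, 0.12, 0.0, 0.0]
ft_force: [-0.8, -0.9, 1.6]
grip_width: -0.001
grasp_force: 0.9
```

View pics/t2.png

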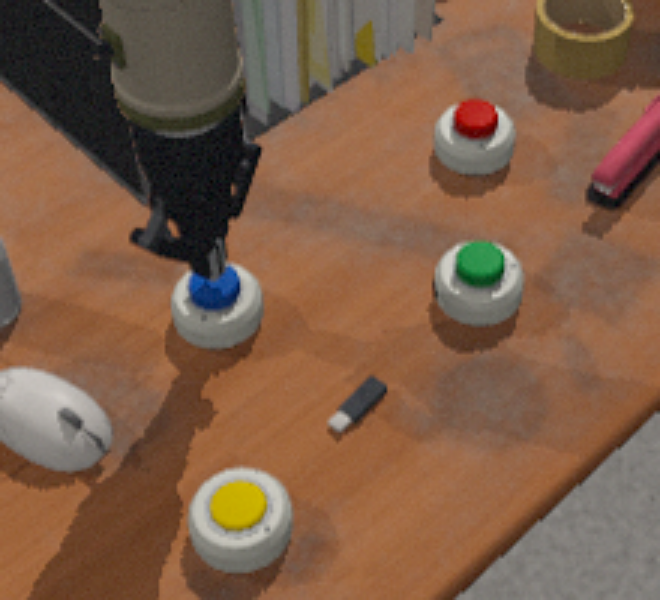

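The crop shows the yellow button clearly lower (at crop (238,505)) and its puck in place, with the fingertips centred over blue at about (213,280). The contact force is about 2 N, so I'll continue.

Emit:
move_tool(ticks=[{"dz":0.0015, "aperture":0}, {"dz":0.003, "aperture":0}, {"dz":0.0045, "aperture":0}, {"dz":0.006, "aperture":0}, {"dz":0.007, "aperture":0}, {"dz":0.008, "aperture":0}, {"dz":0.008, "aperture":0}, {"dz":0.008, "aperture":0}])

```text
clock: 9.32
position: [0.5995, 0.1297, 0.034]
ee_rot: [0.993, 0.12, 0.0, 0.0]
ft_force: [-2.2, -0.5, 4.6]
grip_width: 0.004
grasp_force: 2.5
```

Emit:
move_tool(ticks=[{"dz":0.0005, "aperture":0}, {"dz":0.001, "aperture":0}, {"dz":0.001, "aperture":0}, {"dz":0.001, "aperture":0}])

```text
clock: 9.82
position: [0.5995, 0.1297, 0.0333]
ee_rot: [0.993, 0.12, 0.0, 0.0]
ft_force: [-3.2, -1.0, 9.2]
grip_width: -0.005
grasp_force: 4.1
```

Emit:
move_tool(ticks=[{"dz":-0.02, "aperture":0}, {"dz":-0.07, "aperture":0}, {"dx":-0.077, "dy":0.272, "dz":-0.07, "aperture":0}, {"dx":-0.077, "dy":0.272, "dz":-0.07, "aperture":0}, {"dx":-0.077, "dy":0.272, "dz":-0.07, "aperture":0}, {"dx":-0.077, "dy":0.272, "dz":-0.07, "aperture":0}, {"dx":-0.077, "dy":0.272, "dz":-0.07, "aperture":0}, {"dx":-0.077, "dy":0.272, "dz":-0.07, "aperture":0}, {"dx":-0.077, "dy":0.272, "dz":-0.045, "aperture":0}, {"dx":-0.077, "dy":0.272, "dz":-0.028, "aperture":0}, {"dx":-0.077, "dy":0.272, "dz":-0.022, "aperture":0}, {"dx":-0.077, "dy":0.272, "dz":-0.022, "aperture":0}])

```text
clock: 11.32
position: [0.5895, -0.1523, 0.0548]
ee_rot: [0.993, 0.12, -0.0, -0.0]
ft_force: [-0.3, 0.7, 1.4]
grip_width: -0.002
grasp_force: 0.0
```

```bash
python3 - <<'E'
from h import *
cv2.imwrite('pics/t3.png',cv2.resize(manip.camera('scene')[120:320,120:340],None,fx=3,fy=3)[:600,:800])
E
```

```text
(no output)
```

View pics/t3.png

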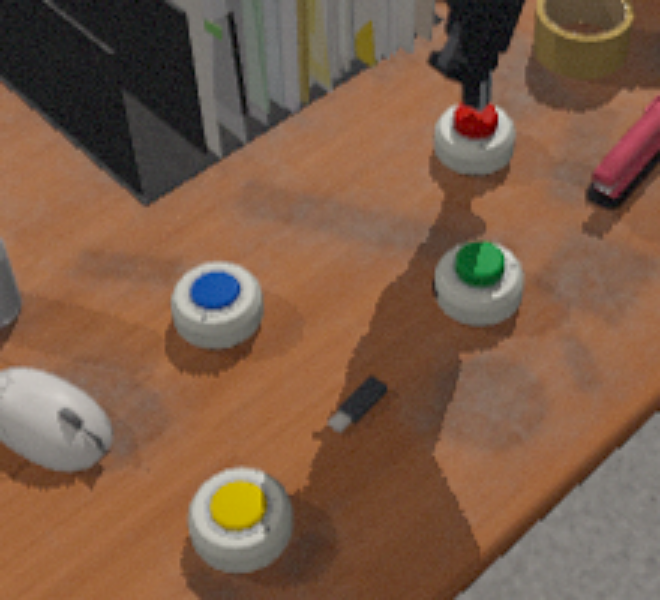

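Blue is in (crop (215,290)) and its puck hasn't moved. The fingertips are over red at about (477,105).

Emit:
move_tool(ticks=[{"dz":0.002, "aperture":0}, {"dz":0.004, "aperture":0}, {"dz":0.006, "aperture":0}, {"dz":0.008, "aperture":0}, {"dz":0.01, "aperture":0}, {"dz":0.0115, "aperture":0}, {"dz":0.013, "aperture":0}, {"dz":0.0145, "aperture":0}, {"dz":0.016, "aperture":0}, {"dz":0.0175, "aperture":0}, {"dz":0.019, "aperture":0}, {"dz":0.02, "aperture":0}, {"dz":0.0205, "aperture":0}, {"dz":0.0205, "aperture":0}])

```text
clock: 13.12
position: [0.5895, -0.1529, 0.0344]
ee_rot: [0.993, 0.12, 0.0, 0.0]
ft_force: [-0.6, -0.1, 2.9]
grip_width: 0.0
grasp_force: 1.6
```

Emit:
move_tool(ticks=[{"dz":0.0005, "aperture":0}, {"dz":0.001, "aperture":0}, {"dz":0.001, "aperture":0}, {"dz":0.001, "aperture":0}])

```text
clock: 13.62
position: [0.5896, -0.1529, 0.0337]
ee_rot: [0.993, 0.12, 0.0, 0.0]
ft_force: [-1.8, 0.2, 5.9]
grip_width: -0.002
grasp_force: 3.3
```

Emit:
move_tool(ticks=[{"dz":0.0005, "aperture":0}, {"dz":0.0005, "aperture":0}, {"dz":0.0005, "aperture":0}, {"dz":0.0005, "aperture":0}])

```text
clock: 14.12
position: [0.5896, -0.1529, 0.0333]
ee_rot: [0.993, 0.12, 0.0, 0.0]
ft_force: [-2.6, 0.3, 9.0]
grip_width: -0.002
grasp_force: 4.1
```

Emit:
move_tool(ticks=[{"dz":-0.02, "aperture":0}, {"dz":-0.07, "aperture":0}, {"dz":-0.13, "aperture":0}, {"dz":-0.19, "aperture":0}, {"dz":-0.2, "aperture":0}, {"dz":-0.2, "aperture":0}, {"dz":-0.2, "aperture":0}])

```text
clock: 15.0
position: [0.5887, -0.1528, 0.2313]
ee_rot: [0.993, 0.12, -0.001, -0.0]
ft_force: [0.9, 0.2, -0.3]
grip_width: 0.001
grasp_force: 0.0
```

```bash
python3 - <<'E'
from h import *
cv2.imwrite('pics/t4.png',cv2.resize(manip.camera('scene')[120:320,120:340],None,fx=3,fy=3)[:600,:800])
E
```

```text
(no output)
```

View pics/t4.png

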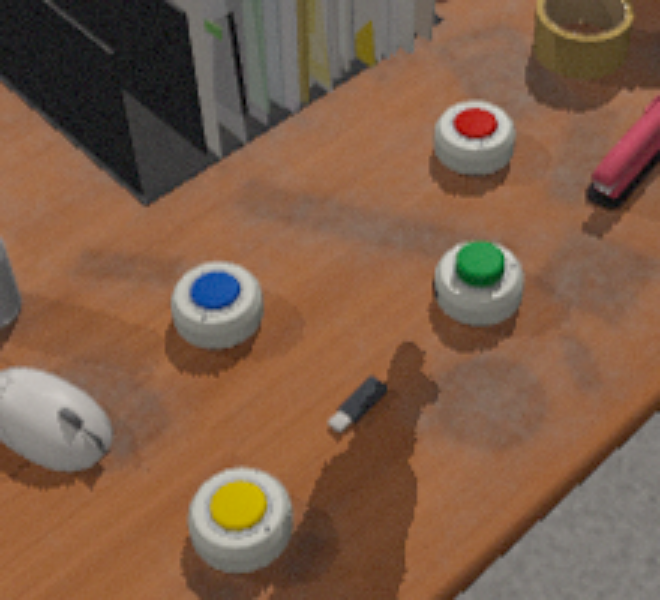

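Yellow (238,505), blue (215,290) and red (475,123) are in and green (480,262) is out. No puck has moved and the arm is clear.

```bash
python3 -c "
from workcell import manip
print(manip.hand_in())"
```

```text
the job is handed in; nothing more can be done
None
```

I pressed yellow, blue and red fully in, in that order, with no measured push above about 10 N. Green is still out, the last picture shows the pucks where they started, and the job is handed in; no verdict was shown.

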